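# Unclip the green filter cartridge from its dock

## Task

Squeeze the two blue side buttons of the green-capped filter cartridge together to unlatch it, lift it out of its dock and set it down gently, standing upright inside the white tray. Let go of it so that its buttons spring back out, and leave the red-capped cartridge in its dock.

Things in the scene. Friction and masses are not known exactly. Their poses are not given: they have to be found in the camera images.
- green_cart_mid (a point): Centre of the filter cartridge with the green cap: a black upright block 44 (its x) by 40 (its y) by 90 mm tall, about 0.2 kg, the top 16 mm a green cap with a round glass window. The point is 45 mm above its underside; z up, y across its two blue side buttons. The buttons' centres are 11 mm above this point. It starts latched in a dock, its underside 8 mm above the table.
- red_cart_mid (a point): Centre of the filter cartridge with the red cap: a black upright block 44 (its x) by 40 (its y) by 90 mm tall, about 0.2 kg, the top 16 mm a red cap with a round glass window. The point is 45 mm above its underside; z up, y across its two blue side buttons. Otherwise like the green one, latched in the other dock, where it stays.
- dock_a: The dock that holds the green cartridge, screwed to the table: an aluminium base 90 (x) by 100 mm (y), walls and steel catches to 26 mm above the table. Origin on the table under the cartridge, axes as the cartridge's. The red one's dock is alike; docks and tray may be turned and may swap places. The cartridge must rise 20 mm straight up before it is moved sideways.
- tray_in (a point): The empty open white tray, 140 by 140 mm outside, 22 mm high, walls and floor 5 mm thick, fixed to the table and possibly turned. This point is the centre of its inner floor, 5 mm above the table; z up, x and y along its walls (130 mm apart inside).
- green_cart_left (a joint): How far the blue spring button on the green cartridge's +y side is pressed in: 0 m out, 0.010 m fully in, at a hard stop (2 N to start, 6 N at the stop). The button is 26 mm wide (x), 28 mm tall, 42 to 70 mm above the underside. The two buttons' faces are 66 mm apart at rest, 46 mm when both are in; the cartridge can be carried by them.
- green_cart_right (a joint): The same for the like button on its -y side. Under each button a steel arm runs down to a toe that hooks outwards below a steel catch of the dock (52 mm over both toes). Squeezing both buttons right in draws the toes clear, and the cartridge lifts straight up; they spring out again when let go.
Not all that is in view belongs to the job. Of the things that look like the part that bears tray_in, the largest one is meant.

How it is judged (in metres and radians):
On the way, in this order (a step that is already met when the one before it is completed fails the run):
1. both buttons of the green cartridge are squeezed in while it still sits in its dock (value of joint each of green_cart_left, green_cart_right above 0.004 m and distance of green_cart_mid from where it was at the start of the episode below 0.015 m), for 0.1 s.
2. the green cartridge is lifted clear of its dock (height (world z) of green_cart_mid above 0.085 m and contact force between green_cart and the fingers above 1 N), for 0.2 s.
At the end, for the whole second after the job is handed in: The green cartridge stands upright (within 7 degrees) on the floor of the white tray, its centre within 50 mm of the tray's centre along each side, at rest, both its buttons back out to within 2 mm; the red cartridge is within 10 mm of where it began (x of green_cart_mid in the frame of tray_in between -0.05 and 0.05 m and y of green_cart_mid in the frame of tray_in between -0.05 and 0.05 m and z of green_cart_mid in the frame of tray_in between 0.04 and 0.05 m and angle between green_cart_mid's own z axis and vertical below 0.12 rad and value of joint each of green_cart_left, green_cart_right below 0.002 m and linear speed of green_cart below 0.02 m/s and distance of red_cart_mid from where it was at the start of the episode below 0.01 m); the robot touches nothing.
It fails at once if the green cartridge falls freely by more than about 25 mm (contact force between green_cart and the fingers below 0.05 N and linear speed of green_cart above 0.7 m/s).
It fails at once if the red cartridge is pulled out of its place (distance of red_cart_mid from where it was at the start of the episode above 0.015 m).
It also fails if it takes over 40 s, if anything falls off the work surface, if the arm or the gripper's body presses on something with over 40 N, if the wrist force passes 120 N, or if a joint passes its speed limit or range.

## Robot

A 6-joint arm with a two-finger parallel gripper is mounted at the origin on the work surface. World frame = base frame: x ahead of the robot, y to its left, z up, the work surface at z = 0. Lengths are in m, angles in degrees, forces in N, time in s.
With the tool pointing down it reaches from about 0.35 to 0.875 m from the base axis. Payload 4.2 kg.
Tool frame: the origin (TCP) lies midway between the tips of the shut fingers; the grasp point (between the pads) lies 19 mm behind it; x points along the fingers, y is the direction in which the jaws open and shut, and the axes are right-handed (so a half turn about x gives the same grasp; the last joint's range is limited). The gripper opens to 87 mm and grips with 3 to 60 N. Pads are 19 mm wide; open, the fingers measure 117 mm over their backs; the gripper's body (75 mm by 190 mm) begins 51 mm behind the grasp point.
Start: joints at [-60.413, 22.042, 0.453, 0, -68.411, -14.817], TCP at [0.159, -0.604, 0.223] pointing down, gripper open.
Joint ranges: [-179.83, 179.83], [-69.29, 118.12], [-61.27, 80.66], [-181.25, 117.63], [-171.15, -9.14], [-177.46, 177.46]. Speed limits (degrees/s): [159.86, 159.86, 180, 180, 180, 180].

## Interface

Orientations are given as a 3x3 rotation matrix whose columns are the frame's x, y, z axes.
In Python, from station import r gives the robot as it stands.
- The arm moves only by the tool play_rows, never from a script. Its argument "plan" is a list that holds one entry, the list of rows, each a list of 6 numbers: the shift along the tool's x, y, z in cm, then the turn, a rotation vector about the tool's x, y, z in units of 10 degrees (1.0 is 10 degrees). A call has 1 to 5 rows; each row is the pose to reach, as a shift and turn from the pose commanded when the call began, along the tool's axes at that moment; what a row does not reach only later rows make up. A row lasts 1/8 s, in which the tool goes at most 62.5 mm and 10.7 degrees, less where a joint would pass 70% of its speed; a pose out of reach is approached as far as the arm can. A call with a gripper value outside its range is refused whole. "hand" is the opening, from 0 (shut) to 1 (fully open), set as the call begins (left out, the last holds). The fingers move at their own pace and stop on an object; the grip force is fixed at half the most. Time passes only in rows, so rows that repeat a pose let the fingers close. It gives the time, the measured TCP pose, the force and the opening at its end, in the units of the state.
- r.sense(): the state, without advancing time (a new reading comes with each control period).
- r.capture(name): name is "scene" or "top" or "wrist"; returns (picture, depth): 480x640x3 uint8, blue, green, red; 480x640 float32, m along the optical axis (not along the pixel's ray), 0 where there is no reading.
- r.get_calibration(name): a dict with "vfov" (degrees; the focal length in pixels is half the picture's height over the tangent of half this angle, whatever the lens; pixels are square), "cx", "cy" (the principal point, pixels), "distortion" ([k1, k2, p1, p2, k3] as OpenCV has them; the pictures are not rectified), "rvec" (rotation vector, rad) and "tvec" (3), from world to camera coordinates, as OpenCV has them. Camera axes: x right, y down, z forward; pixel columns grow to the right and rows downward; lengths in m; the calibration is good to about 2 mm. A picture is of the moment at which its call begins: read the wrist's pose just before it. get_calibration takes no time and is no camera call; for the wrist camera it gives the pose at the moment of the call.
- r.finish_job(): hands the job in, once; it reports no verdict.
The state is a dict: "time_s": time; "joints": joint angles; "joint_velocities": joint speeds; "effort": joint torques, N m; "tcp_pos": TCP position; "ee_rot": TCP orientation; "wrist_force": force on the tool from outside, world axes, zero at the start; "moment": the same for the moment, N m; "gripper_width": opening from 0.0 (shut) to 1.0 (fully open).
Only numpy, scipy, OpenCV 4.12 (cv2) and the standard library are available. Lean on these libraries where they do the work, as an engineer would, in place of code of your own. Each camera call takes 0.05 s, during which the arm holds its last target.

## Working session

There is one attempt and no reset: what is moved stays moved. The work goes in short steps, Python scripts to look and compute and a tool call to move; the robot and the scene stay as the last step left them, time stands still between calls to the robot, and variables do not carry over. Pictures are saved under pics/ and viewed, and the job is handed in when it is done.

Besides the shell and the picture viewer there is one more tool, called after "Emit:" as a command line: name --argument value ..., lists and objects as JSON in quotes. play_rows: Moves the arm, as the interface text tells. Its arguments: {"type":"object","properties":{"plan":{"type":"array","items":{"type":"array","items":{"type":"array","items":{"type":"number"}}}},"hand":{"type":"number"}},"required":["plan"]}

```bash
mkdir -p pics; ls
cat > h.py <<'E'
import numpy as np,cv2
from station import r
def cal(n):
    c=r.get_calibration(n); f=240/np.tan(np.radians(c['vfov'])/2)
    K=np.array([[f,0,c['cx']],[0,f,c['cy']],[0,0,1.]]); R=cv2.Rodrigues(np.array(c['rvec'],float))[0]
    return K,np.array(c['distortion'],float),R,np.array(c['tvec'],float).reshape(3)
def world(C,px,d):
    K,D,R,t=C
    u=cv2.undistortPoints(np.array(px,float).reshape(-1,1,2),K,D).reshape(-1,2)
    P=np.c_[u,np.ones(len(u))]*np.array(d).reshape(-1,1)
    return (P-t)@R
def onplane(C,px,z):
    K,D,R,t=C
    u=cv2.undistortPoints(np.array(px,float).reshape(-1,1,2),K,D).reshape(-1,2)
    v=np.c_[u,np.ones(len(u))]@R; o=-R.T@t
    return o+v*((z-o[2])/v[:,2])[:,None]
def proj(C,P):
    K,D,R,t=C
    return cv2.projectPoints(np.array(P,float).reshape(-1,3),cv2.Rodrigues(R)[0],t,K,D)[0].reshape(-1,2)
E
python3 - <<'E'
from h import *
for n in ('scene','top'):
    C=cal(n);p,d=r.capture(n);cv2.imwrite(f'pics/{n}0.png',p);np.savez(f'{n}0.npz',p=p,d=d,K=C[0],D=C[1],R=C[2],t=C[3])
    print(n,-C[2].T@C[3],C[0][0,0])
print(r.sense())
E
```

```text
pics
scene [ 1.03303312 -0.54103966  0.62432857] 524.0912189784731
top [ 0.40091756 -0.05429092  0.93180717] 450.31132043703116
{'time_s': 0.1, 'joints': array([-6.04145223e+01,  2.20884328e+01,  3.86449345e-01, -2.31760309e-02,
       -6.84103387e+01, -1.48153486e+01]), 'joint_velocities': array([ 0.0776782 , -0.14919754,  0.15455962,  0.11352862,  0.03084038,
        0.01992976]), 'effort': array([-2.62646881e-04, -3.91690636e+01,  1.87935430e+01,  4.23191607e+00,
        1.34524936e-02, -7.52745109e-05]), 'tcp_pos': array([ 0.15919533, -0.60383069,  0.22154472]), 'ee_rot': array([[-6.40791614e-04, -2.54796758e-01,  9.66994417e-01],
       [ 1.89046852e-03,  9.66992578e-01,  2.54797526e-01],
       [-9.99998008e-01,  1.99134462e-03, -1.37955486e-04]]), 'wrist_force': array([-0.18265499, -0.10413171,  0.02963505]), 'moment': array([-0.00915594, -0.02164507,  0.00721012]), 'gripper_width': 1.0018044582353356}
```

View pics/scene0.png

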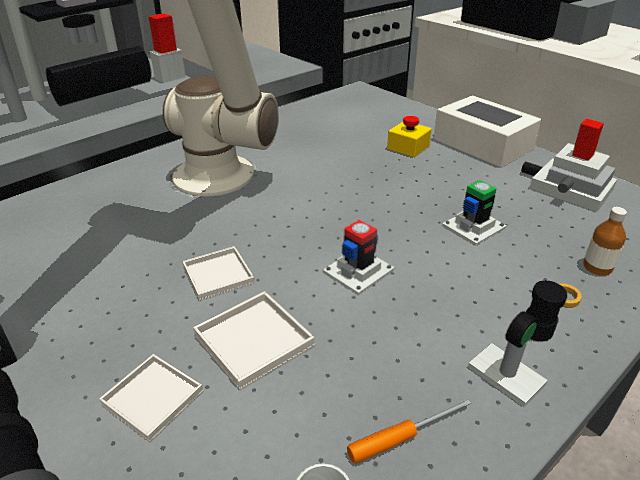

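View pics/top0.png

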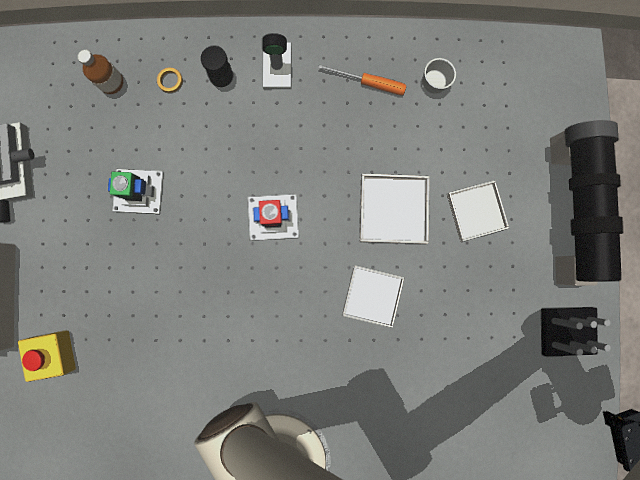

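The top view shows the green cartridge near (122,184), the red one near (270,212), and the largest tray near (394,209). I'll enlarge the green cartridge and the tray.

Run:
```python
import cv2,numpy as np
p=cv2.imread('pics/top0.png')
a=cv2.resize(p[155:225,95:175],None,fx=7,fy=7,interpolation=cv2.INTER_CUBIC)
cv2.imwrite('pics/g.png',a)
b=cv2.resize(p[165:255,350:440],None,fx=6,fy=6,interpolation=cv2.INTER_CUBIC)
cv2.imwrite('pics/t.png',b)
s=cv2.imread('pics/scene0.png')
cv2.imwrite('pics/gs.png',cv2.resize(s[170:250,435:515],None,fx=7,fy=7,interpolation=cv2.INTER_CUBIC))
```

```text
(no output)
```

View pics/g.png

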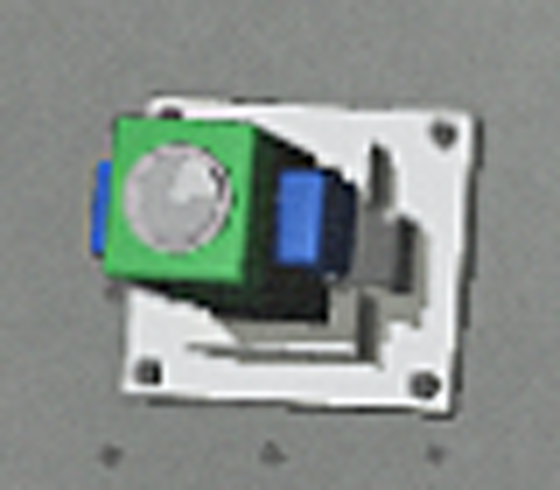

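View pics/t.png

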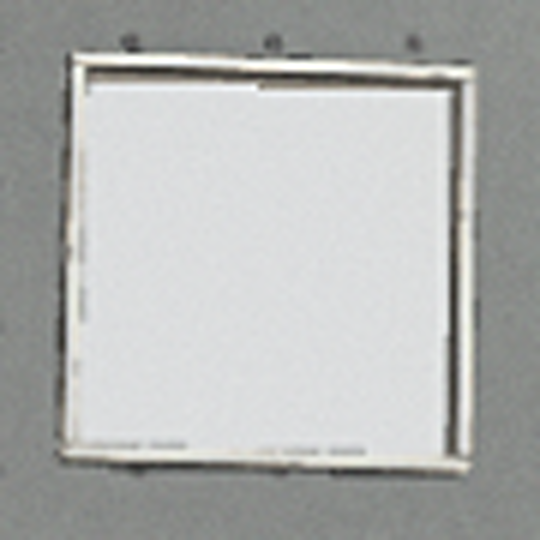

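View pics/gs.png

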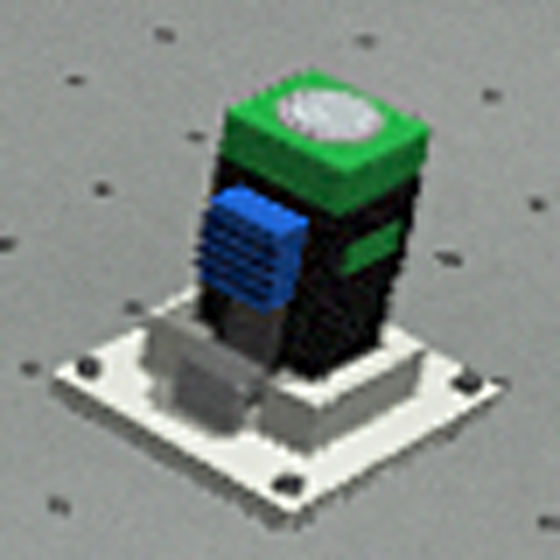

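Top crop: the cap corners are at (117,118), (253,122), (245,283), (105,275), with the blue buttons on the left and right. Tray crop: the outer corners are at (70,53), (475,68), (468,470), (62,460). Scene crop: the cap's top corners are at (312,72), (430,128), (338,180), (230,110).

```bash
cat > m.py <<'E'
from h import *
def C(n):
    z=np.load(n+'0.npz');return (z['K'],z['D'],z['R'],z['t']),z['d']
def px(l,s,ox,oy): return (np.array(l,float)+.5)/s-.5+[ox,oy]
def rep(P,name):
    e=np.roll(P,-1,0)-P
    print(name,P.mean(0).round(4),'edges',np.linalg.norm(e,axis=1).round(4),'ang',np.degrees(np.arctan2(e[:,1],e[:,0])).round(1))
T,dT=C('top');S,dS=C('scene')
cap=px([(117,118),(253,122),(245,283),(105,275)],7,95,155)
rep(onplane(T,cap,.098),'cap top')
rep(onplane(S,px([(312,72),(430,128),(338,180),(230,110)],7,435,170),.098),'cap scene')
rep(onplane(T,px([(152,97),(478,112),(452,413),(122,392)],7,95,155),.008),'base z8')
rep(onplane(S,px([(50,375),(285,520),(505,385)],7,435,170),.004),'base scene')
rep(onplane(T,px([(70,53),(475,68),(468,470),(62,460)],6,350,165),.022),'tray')
ys,xs=np.mgrid[174:194,112:130]
w=world(T,np.c_[xs.ravel(),ys.ravel()],dT[ys,xs].ravel()); print('cap z',np.median(w[w[:,2]>.08],0))
w=world(T,[[390,210],[270,150],[263,212]],[dT[210,390],dT[150,270],dT[212,263]]);print(w)
E
python3 m.py
```

```text
cap top [0.5584 0.2915 0.098 ] edges [0.038  0.044  0.0391 0.0431] ang [-92.4 178.9  86.3  -2.5]
cap scene [0.5588 0.2889 0.098 ] edges [0.0413 0.0441 0.0441 0.0364] ang [ -1.9 -90.8 168.2  86. ]
base z8 [0.5589 0.2914 0.008 ] edges [0.1003 0.0906 0.1009 0.0895] ang [-93.3 176.4  86.1  -4.1]
base scene [0.5696 0.2772 0.004 ] edges [0.0914 0.1074 0.1372] ang [  -4.9   88.2 -133.5]
tray [ 0.5191 -0.2418  0.022 ] edges [0.1405 0.1389 0.1393 0.1395] ang [-91.8 177.7  88.5  -1.8]
cap z [0.55659411 0.29003055 0.09904958]
[[ 0.51742856 -0.23558586  0.00501713]
 [ 0.64497227  0.01473947  0.00131444]
 [ 0.50186021  0.01989612  0.09993243]]
```

Emit:
play_rows --plan '[[[0,4.75,3.85,0,0,0],[0,9.5,7.7,0,0,0],[0,14.25,11.55,0,0,0],[0,19,15.4,0,0,0],[0,23.75,19.25,0,0,0]]]' --hand 1

```text
time_s: 0.72
tcp_pos: [0.2852, -0.3237, 0.2223]
ee_rot: [[0.0, -0.254, 0.967], [0.0, 0.967, 0.254], [-1.0, 0.0, 0.0]]
wrist_force: [1.1, -0.6, 1.2]
gripper_width: 0.999
```

Emit:
play_rows --plan '[[[0,4.75,3.85,0,0,0],[0,9.5,7.7,0,0,0],[0,14.25,11.55,0,0,0],[0,19,15.4,0,0,0],[0,23.75,19.25,0,0,0]]]'

```text
time_s: 1.35
tcp_pos: [0.4107, -0.0448, 0.2226]
ee_rot: [[0.0, -0.255, 0.967], [0.0, 0.967, 0.255], [-1.0, 0.0, 0.0]]
wrist_force: [0.8, -0.9, -0.1]
gripper_width: 1.004
```

Emit:
play_rows --plan '[[[0,4.75,3.85,0,0,0],[0,9.5,7.7,0,0,0],[0,14.25,11.55,0,0,0],[0,14.25,11.55,0.9,0,0],[0,14.25,11.55,1.85,0,0]]]'

```text
time_s: 1.98
tcp_pos: [0.4857, 0.1212, 0.2217]
ee_rot: [[-0.002, 0.069, 0.998], [-0.001, 0.998, -0.069], [-1.0, -0.001, -0.002]]
wrist_force: [0.4, 0.2, 1.0]
gripper_width: 0.999
```

Emit:
play_rows --plan '[[[0,6,2,0,0,0],[0,12,4,0,0,0],[0,17.5,6.1,0,0,0],[0,17.5,6.1,0,0,0]]]'

```text
time_s: 2.48
tcp_pos: [0.5587, 0.2942, 0.2201]
ee_rot: [[-0.002, 0.062, 0.998], [-0.001, 0.998, -0.062], [-1.0, -0.002, -0.002]]
wrist_force: [0.1, -0.1, -0.2]
gripper_width: 0.994
```

Run:
```python
from h import *
for n in ('wrist','top'):
    C=cal(n);s=r.sense();p,d=r.capture(n);cv2.imwrite(f'pics/{n}1.png',p);np.savez(f'{n}1.npz',p=p,d=d,K=C[0],D=C[1],R=C[2],t=C[3])
    print(n,-C[2].T@C[3],s['tcp_pos'])
```

```text
wrist [0.48123252 0.29951619 0.38096015] [0.55869741 0.29420137 0.22005178]
top [ 0.40091756 -0.05429092  0.93180717] [0.55791306 0.29228291 0.22055176]
```

View pics/wrist1.png

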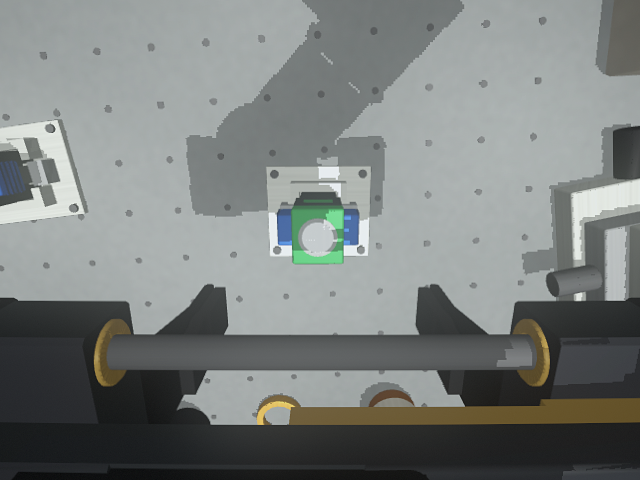

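Wrist view: the cap corners are near (293,206), (343,206), (343,264), (292,264). The buttons sit left and right of it, in line with the jaws, and a clamp rod tip shows at (548,283).

Run:
```python
import cv2
p=cv2.imread('pics/wrist1.png');cv2.imwrite('pics/w1c.png',cv2.resize(p[155:275,258:378],None,fx=5,fy=5,interpolation=cv2.INTER_CUBIC))
from h import *
z=np.load('wrist1.npz');C=(z['K'],z['D'],z['R'],z['t'])
q=[(555,283),(600,190),(318,255)]
print(world(C,q,[z['d'][b,a] for a,b in q]).round(3))
```

```text
[[0.631 0.506 0.05 ]
 [0.55  0.551 0.028]
 [0.574 0.291 0.097]]
```

View pics/w1c.png

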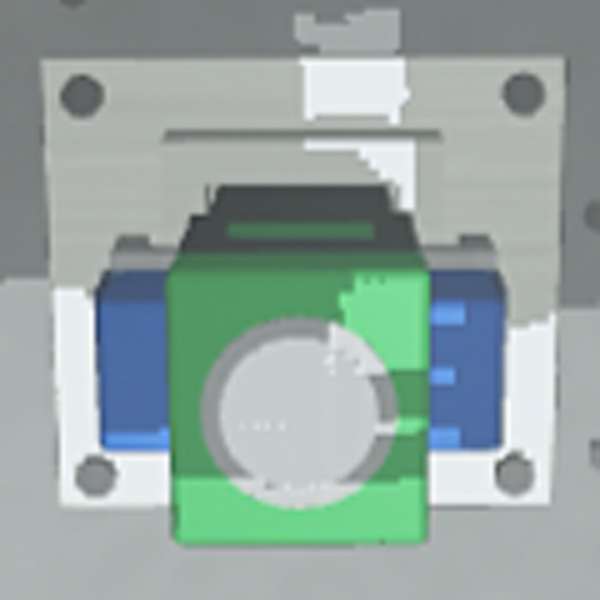

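Enlarged, the cap's top face has corners at about (168,268), (430,268), (428,545), (175,545).

Run:
```python
from m import *
z=np.load('wrist1.npz');W=(z['K'],z['D'],z['R'],z['t'])
rep(onplane(W,px([(168,268),(430,268),(428,545),(175,545)],5,258,155),.098),'cap w')
rep(onplane(W,px([(40,58),(567,58),(550,506),(60,506)],5,258,155),.008),'base w')
s=r.sense();print(s['tcp_pos'],s['ee_rot'].round(4),s['joints'])
```

```text
cap top [0.5584 0.2915 0.098 ] edges [0.038  0.044  0.0391 0.0431] ang [-92.4 178.9  86.3  -2.5]
cap scene [0.5588 0.2889 0.098 ] edges [0.0413 0.0441 0.0441 0.0364] ang [ -1.9 -90.8 168.2  86. ]
base z8 [0.5589 0.2914 0.008 ] edges [0.1003 0.0906 0.1009 0.0895] ang [-93.3 176.4  86.1  -4.1]
base scene [0.5696 0.2772 0.004 ] edges [0.0914 0.1074 0.1372] ang [  -4.9   88.2 -133.5]
tray [ 0.5191 -0.2418  0.022 ] edges [0.1405 0.1389 0.1393 0.1395] ang [-91.8 177.7  88.5  -1.8]
cap z [0.55659411 0.29003055 0.09904958]
[[ 0.51742856 -0.23558586  0.00501713]
 [ 0.64497227  0.01473947  0.00131444]
 [ 0.50186021  0.01989612  0.09993243]]
cap w [0.5593 0.2915 0.098 ] edges [0.0387 0.0434 0.039  0.0434] ang [ 86.4  -3.  -93.5 176.6]
base w [0.5599 0.2913 0.008 ] edges [0.0997 0.0892 0.099  0.0892] ang [ 86.4  -3.7 -93.5 176.7]
[0.55759366 0.2910978  0.22120423] [[-0.0022  0.0644  0.9979]
 [-0.0016  0.9979 -0.0644]
 [-1.     -0.0018 -0.0021]] [ 4.22764566e+01  2.25659891e+01  1.07337716e+00 -1.75512493e-02
 -6.86642836e+01 -1.35962839e+02]
```

Emit:
play_rows --plan '[[[5,0,0.15,0,0,0],[10,0,0.15,0,0,0],[14,0,0.15,0,0,0],[16.5,0,0.15,0,0,0],[17.6,0,0.15,0,0,0]]]'

```text
time_s: 3.2
tcp_pos: [0.5587, 0.2891, 0.0456]
ee_rot: [[-0.002, 0.066, 0.998], [-0.002, 0.998, -0.066], [-1.0, -0.002, -0.002]]
wrist_force: [-0.3, 0.1, 0.3]
gripper_width: 1.004
```

Run:
```python
from h import *
for n in ('wrist','scene'):
    p,d=r.capture(n);cv2.imwrite(f'pics/{n}2.png',p)
s=r.sense();print(s['tcp_pos'],s['wrist_force'])
cv2.imwrite('pics/s2c.png',cv2.resize(p[110:260,410:560],None,fx=4,fy=4,interpolation=cv2.INTER_CUBIC))
```

```text
[0.55911887 0.2897913  0.04619402] [-0.30320587 -0.22479049 -0.67268621]
```

View pics/s2c.png

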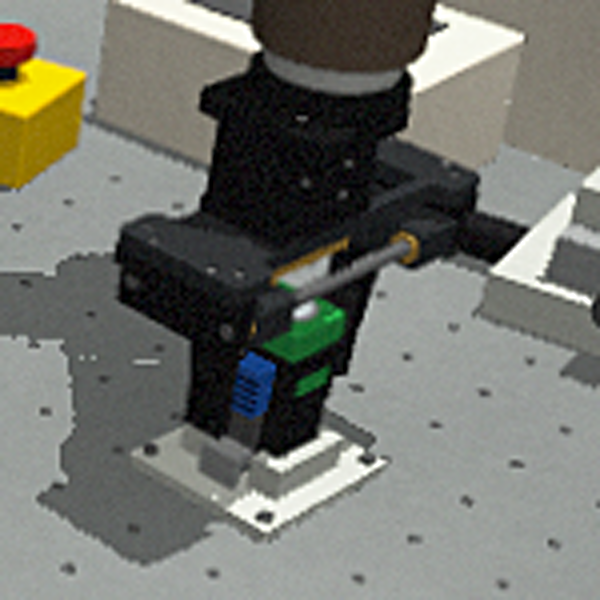

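View pics/wrist2.png

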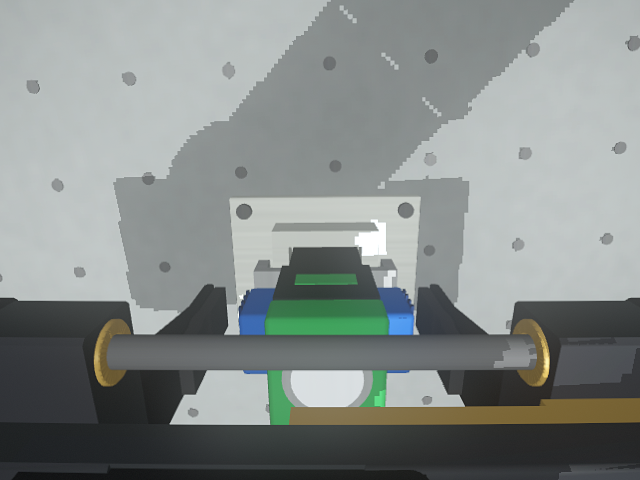

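The fingers straddle the buttons. In the wrist picture the buttons centre on column 326 and the fingers on 322, so I'll shift +1.5 mm in y, then close.

Emit:
play_rows --plan '[[[0,0.15,0,0,0,0],[0,0.15,0,0,0,0]]]'

```text
time_s: 3.55
tcp_pos: [0.5604, 0.293, 0.0481]
ee_rot: [[0.002, 0.065, 0.998], [0.002, 0.998, -0.065], [-1.0, 0.002, 0.002]]
wrist_force: [-0.4, -0.5, 0.5]
gripper_width: 0.997
```

Emit:
play_rows --plan '[[[0,0,0,0,0,0],[0,0,0,0,0,0],[0,0,0,0,0,0],[0,0,0,0,0,0],[0,0,0,0,0,0]]]' --hand 0

```text
time_s: 4.18
tcp_pos: [0.5596, 0.292, 0.0469]
ee_rot: [[-0.001, 0.065, 0.998], [-0.001, 0.998, -0.065], [-1.0, -0.001, -0.0]]
wrist_force: [-0.7, -3.2, 7.5]
gripper_width: 0.522
```

Emit:
play_rows --plan '[[[0,0,0,0,0,0],[0,0,0,0,0,0],[0,0,0,0,0,0],[0,0,0,0,0,0],[0,0,0,0,0,0]]]'

```text
time_s: 4.8
tcp_pos: [0.5598, 0.292, 0.0473]
ee_rot: [[-0.0, 0.065, 0.998], [-0.001, 0.998, -0.065], [-1.0, -0.001, 0.0]]
wrist_force: [-1.1, -3.0, 4.7]
gripper_width: 0.494
```

Run:
```python
from h import *
for n in ('wrist','scene'):
    p,d=r.capture(n);cv2.imwrite(f'pics/{n}3.png',p)
s=r.sense();print(s['tcp_pos'],s['wrist_force'],s['gripper_width'])
cv2.imwrite('pics/s3c.png',cv2.resize(p[160:260,430:530],None,fx=6,fy=6,interpolation=cv2.INTER_CUBIC))
```

```text
[0.55975209 0.29197385 0.04727434] [-1.3184866  -3.24105586  5.33848431] 0.5038902308079244
```

View pics/s3c.png

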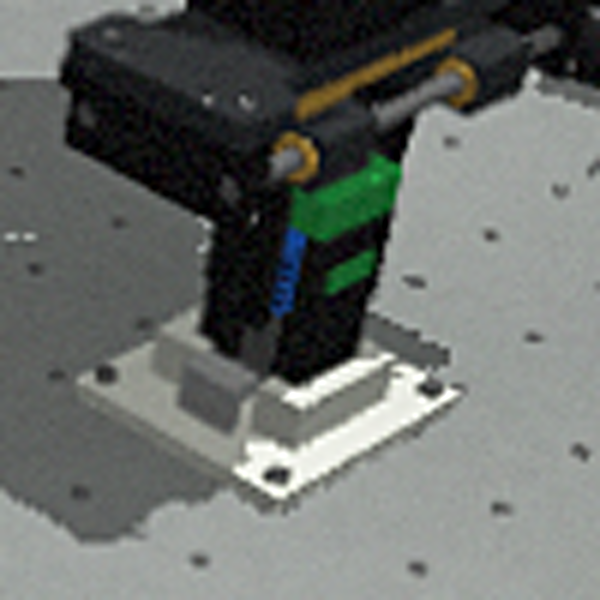

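View pics/wrist3.png

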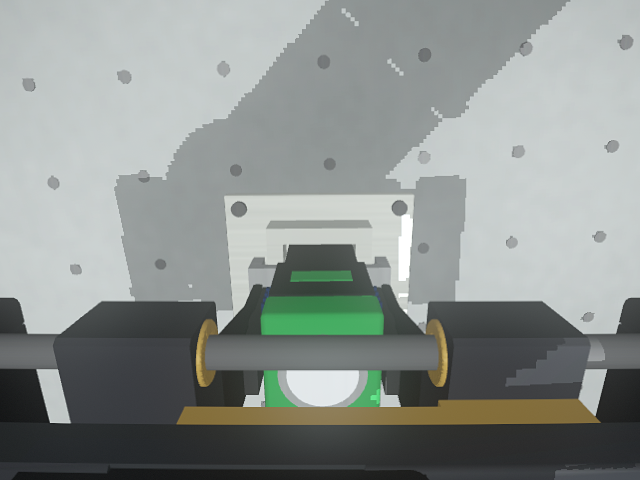

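Both buttons are squeezed flush (fingers at columns 262 and 384, close against the cap sides). I'll lift straight up.

Emit:
play_rows --plan '[[[-0.5,0,0,0,0,0],[-1,0,0,0,0,0],[-1.6,0,0,0,0,0],[-2.3,0,0,0,0,0],[-3,0,0,0,0,0]]]'

```text
time_s: 5.52
tcp_pos: [0.5598, 0.2925, 0.0771]
ee_rot: [[0.0, 0.065, 0.998], [0.0, 0.998, -0.065], [-1.0, 0.0, 0.0]]
wrist_force: [1.0, 0.6, -1.9]
gripper_width: 0.5
```

Emit:
play_rows --plan '[[[-1.5,0,0,0,0,0],[-3,0,0,0,0,0],[-4.5,0,0,0,0,0],[-6,0,0,0,0,0],[-7.5,0,0,0,0,0]]]'

```text
time_s: 6.15
tcp_pos: [0.5597, 0.2924, 0.1527]
ee_rot: [[0.0, 0.065, 0.998], [0.0, 0.998, -0.065], [-1.0, 0.0, 0.0]]
wrist_force: [0.4, -0.4, -1.6]
gripper_width: 0.499
```

Run:
```python
from h import *
for n in ('wrist','scene'):
    p,d=r.capture(n);cv2.imwrite(f'pics/{n}4.png',p)
s=r.sense();print(s['tcp_pos'],s['wrist_force'],s['gripper_width'])
cv2.imwrite('pics/s4c.png',cv2.resize(p[100:250,410:560],None,fx=4,fy=4,interpolation=cv2.INTER_CUBIC))
```

```text
[0.56085772 0.29316757 0.15416246] [ 0.69171367  0.80325917 -1.56353298] 0.4950169843677779
```

View pics/s4c.png

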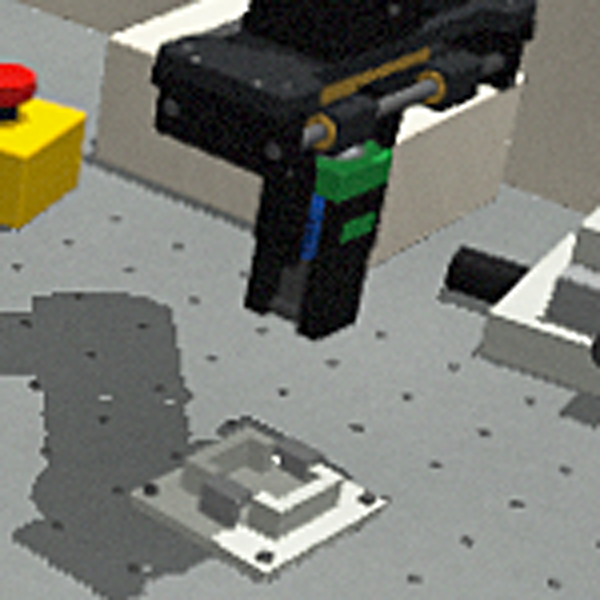

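It's out of the dock, upright in the grip. I'll raise it and carry it over to the tray.

Emit:
play_rows --plan '[[[-3,0,0,0,0,0],[-6,-0.5,0,0,0,0],[-7,-3,0,0,0,0],[-7,-7,-0.1,0,0,0],[-7,-11.6,-0.1,0,0,0]]]'

```text
time_s: 6.88
tcp_pos: [0.55, 0.1748, 0.2204]
ee_rot: [[-0.002, 0.065, 0.998], [-0.001, 0.998, -0.065], [-1.0, -0.001, -0.002]]
wrist_force: [0.9, -0.7, -2.5]
gripper_width: 0.496
```

Emit:
play_rows --plan '[[[0,-5,0,0,0,0],[0,-10,-0.1,0,0,0],[0,-15,-0.2,0,0,0],[0,-20,-0.2,0,0,0],[0,-25,-0.3,0,0,0]]]'

```text
time_s: 7.5
tcp_pos: [0.5302, -0.0748, 0.2206]
ee_rot: [[-0.002, 0.066, 0.998], [0.0, 0.998, -0.066], [-1.0, 0.0, -0.002]]
wrist_force: [0.9, -0.0, -1.9]
gripper_width: 0.497
```

Emit:
play_rows --plan '[[[0,-5,0,0,0,0],[0,-10,-0.1,0,0,0],[0,-13.5,-0.2,0,0,0],[0,-16,-0.2,0,0,0],[0,-17,-0.2,0,0,0]]]'

```text
time_s: 8.12
tcp_pos: [0.5172, -0.2435, 0.2203]
ee_rot: [[-0.002, 0.068, 0.998], [0.001, 0.998, -0.068], [-1.0, 0.001, -0.003]]
wrist_force: [0.4, -0.2, -2.2]
gripper_width: 0.498
```

Run:
```python
from h import *
for n in ('wrist','scene'):
    p,d=r.capture(n);cv2.imwrite(f'pics/{n}5.png',p)
s=r.sense();print(s['tcp_pos'],s['wrist_force'],s['gripper_width'],s['joints'])
```

```text
[ 0.51782527 -0.24277102  0.22070683] [ 0.74248974  0.11741506 -1.95046106] 0.49675696364684185 [-8.90504230e+00  1.70137248e+01 -7.28223415e+00 -2.32106284e-02
 -6.58053463e+01 -8.49243413e+01]
```

View pics/scene5.png

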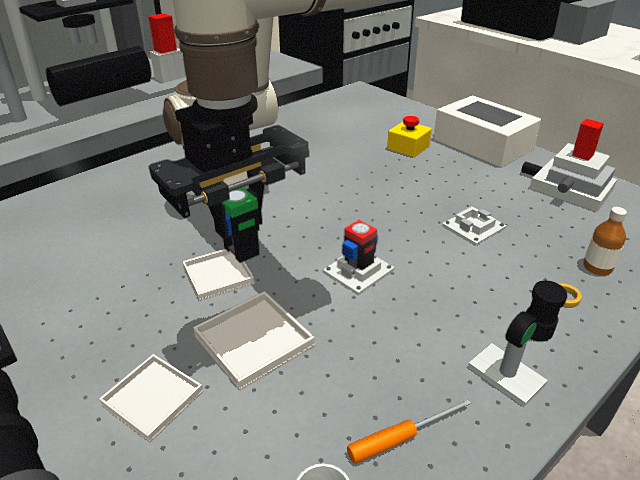

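View pics/wrist5.png

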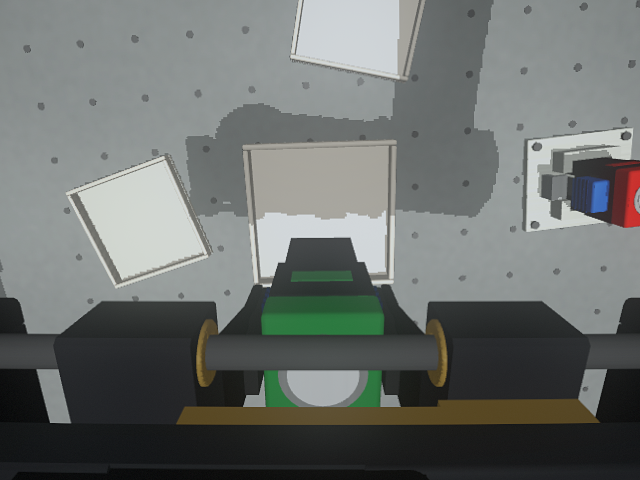

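The cartridge hangs upright over the big tray (tray corners in the wrist view at (243,147), (396,141), (393,283), (253,287)). I'll lower it.

Emit:
play_rows --plan '[[[3,0,0.1,0,0,0],[7,0,0.1,0,0,0],[11,0,0.1,0,0,0],[14,0,0.1,0,0,0],[15.5,0,0.1,0,0,0]]]'

```text
time_s: 8.85
tcp_pos: [0.5189, -0.241, 0.0648]
ee_rot: [[-0.003, 0.064, 0.998], [0.001, 0.998, -0.064], [-1.0, 0.001, -0.003]]
wrist_force: [0.4, -0.4, -1.0]
gripper_width: 0.5
```

Emit:
play_rows --plan '[[[0.4,0,0,0,0,0],[0.8,0,0,0,0,0],[1.2,0,0,0,0,0],[1.5,0,0,0,0,0],[1.6,0,0,0,0,0]]]'

```text
time_s: 9.48
tcp_pos: [0.5199, -0.2422, 0.0506]
ee_rot: [[0.0, 0.065, 0.998], [-0.0, 0.998, -0.065], [-1.0, -0.0, 0.0]]
wrist_force: [0.6, 0.0, -2.3]
gripper_width: 0.496
```

Emit:
play_rows --plan '[[[0.1,0,0,0,0,0],[0.2,0,0,0,0,0],[0.2,0,0,0,0,0]]]'

```text
time_s: 9.85
tcp_pos: [0.5199, -0.2421, 0.0485]
ee_rot: [[-0.0, 0.065, 0.998], [0.0, 0.998, -0.065], [-1.0, 0.0, -0.0]]
wrist_force: [0.4, -0.0, -1.3]
gripper_width: 0.498
```

Not in contact yet, so I'll step down slowly.

Emit:
play_rows --plan '[[[0.1,0,0,0,0,0],[0.2,0,0,0,0,0],[0.2,0,0,0,0,0]]]'

```text
time_s: 10.22
tcp_pos: [0.5198, -0.2421, 0.0464]
ee_rot: [[-0.0, 0.065, 0.998], [0.0, 0.998, -0.065], [-1.0, 0.0, -0.0]]
wrist_force: [-0.4, 0.7, -0.9]
gripper_width: 0.498
```

Emit:
play_rows --plan '[[[0.1,0,0,0,0,0],[0.1,0,0,0,0,0]]]'

```text
time_s: 10.48
tcp_pos: [0.5198, -0.2421, 0.0455]
ee_rot: [[-0.0, 0.065, 0.998], [0.0, 0.998, -0.065], [-1.0, 0.0, -0.0]]
wrist_force: [-0.4, 0.7, -1.6]
gripper_width: 0.495
```

Emit:
play_rows --plan '[[[0.1,0,0,0,0,0],[0.1,0,0,0,0,0]]]'

```text
time_s: 10.72
tcp_pos: [0.5198, -0.2421, 0.0444]
ee_rot: [[-0.0, 0.065, 0.998], [0.0, 0.998, -0.065], [-1.0, 0.0, -0.0]]
wrist_force: [0.3, -0.2, -2.3]
gripper_width: 0.498
```

Emit:
play_rows --plan '[[[0.05,0,0,0,0,0],[0.05,0,0,0,0,0]]]'

```text
time_s: 10.98
tcp_pos: [0.52, -0.2421, 0.0443]
ee_rot: [[0.0, 0.065, 0.998], [-0.0, 0.998, -0.065], [-1.0, -0.0, 0.0]]
wrist_force: [-0.9, 0.1, -0.8]
gripper_width: 0.495
```

Emit:
play_rows --plan '[[[0.05,0,0,0,0,0],[0.05,0,0,0,0,0]]]'

```text
time_s: 11.22
tcp_pos: [0.52, -0.2422, 0.0443]
ee_rot: [[0.0, 0.065, 0.998], [-0.0, 0.998, -0.065], [-1.0, -0.0, 0.0]]
wrist_force: [-1.5, 1.1, 6.3]
gripper_width: 0.501
```

Emit:
play_rows --plan '[[[0.05,0,0,0,0,0],[0.05,0,0,0,0,0]]]'

```text
time_s: 11.48
tcp_pos: [0.5201, -0.2422, 0.0442]
ee_rot: [[0.001, 0.065, 0.998], [-0.0, 0.998, -0.065], [-1.0, -0.0, 0.001]]
wrist_force: [-2.8, 0.7, 7.4]
gripper_width: 0.502
```

Now in contact: force rose to +7 N and z stopped at 0.044, as predicted. I'll release, with a brief settle before retreating.

Emit:
play_rows --plan '[[[0,0,0,0,0,0],[0,0,0,0,0,0],[0,0,0,0,0,0],[0,0,0,0,0,0],[0,0,0,0,0,0]]]' --hand 1

```text
time_s: 12.1
tcp_pos: [0.5199, -0.242, 0.0425]
ee_rot: [[-0.0, 0.065, 0.998], [0.0, 0.998, -0.065], [-1.0, 0.0, -0.0]]
wrist_force: [-0.6, 0.3, 0.2]
gripper_width: 0.959
```

Emit:
play_rows --plan '[[[0,0,0,0,0,0],[0,0,0,0,0,0],[0,0,0,0,0,0]]]'

```text
time_s: 12.48
tcp_pos: [0.5199, -0.2421, 0.043]
ee_rot: [[0.0, 0.065, 0.998], [0.0, 0.998, -0.065], [-1.0, 0.0, 0.0]]
wrist_force: [0.0, -0.2, -0.1]
gripper_width: 0.995
```

Run:
```python
from h import *
p,d=r.capture('wrist');cv2.imwrite('pics/wrist6.png',p)
```

```text
(no output)
```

View pics/wrist6.png

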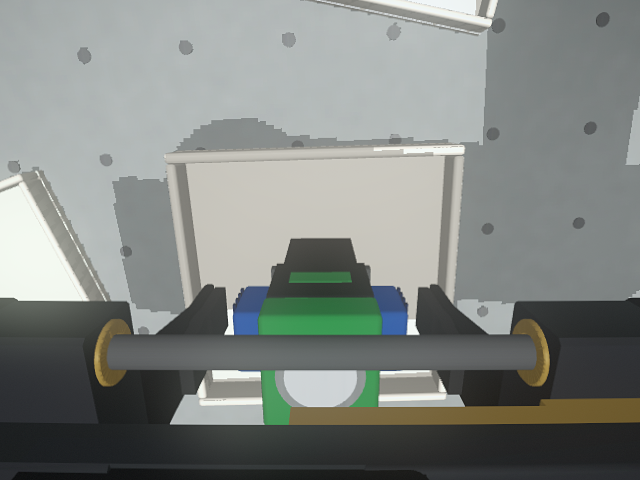

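The buttons are out (faces at columns 234 and 407) and both fingers are clear of them. I'll retreat straight up and then back.

Emit:
play_rows --plan '[[[-2,0,0,0,0,0],[-5,0,0,0,0,0],[-9,0,0,0,0,0],[-14,0,0,0,0,0],[-18,0,0,0,0,0]]]'

```text
time_s: 13.15
tcp_pos: [0.5201, -0.2422, 0.2253]
ee_rot: [[0.002, 0.065, 0.998], [-0.0, 0.998, -0.065], [-1.0, -0.0, 0.002]]
wrist_force: [0.6, -0.0, 1.0]
gripper_width: 0.999
```

Emit:
play_rows --plan '[[[0,-4,0,0,0,0],[0,-9,0,0,0,0],[0,-14,0,0,0,0],[0,-18,0,0,0,0],[0,-18,0,0,0,0]]]'

```text
time_s: 13.78
tcp_pos: [0.5073, -0.424, 0.2219]
ee_rot: [[-0.001, 0.069, 0.998], [0.0, 0.998, -0.069], [-1.0, 0.0, -0.001]]
wrist_force: [-0.3, -0.2, 0.3]
gripper_width: 0.998
```

Run:
```python
from h import *
for n in ('top','scene'):
    C=cal(n);p,d=r.capture(n);cv2.imwrite(f'pics/{n}7.png',p);np.savez(f'{n}7.npz',p=p,d=d)
T=cal('top');d=np.load('top7.npz')['d']
ys,xs=np.mgrid[160:260,345:450]
w=world(T,np.c_[xs.ravel(),ys.ravel()],d[ys,xs].ravel()); c=w[w[:,2]>.085]; print(len(c),np.median(c,0),c.min(0),c.max(0))
p=cv2.imread('pics/top7.png');cv2.imwrite('pics/t7c.png',cv2.resize(p[150:260,235:445],None,fx=3.7,fy=3.7,interpolation=cv2.INTER_CUBIC))
p=cv2.imread('pics/scene7.png');cv2.imwrite('pics/s7c.png',cv2.resize(p[200:400,180:410],None,fx=3,fy=3,interpolation=cv2.INTER_CUBIC))
```

```text
1255 [ 0.43203826 -0.16080751  0.59660113] [ 0.40091756 -0.26082114  0.08537695] [ 0.5409974  -0.05429092  0.93180717]
```

View pics/t7c.png

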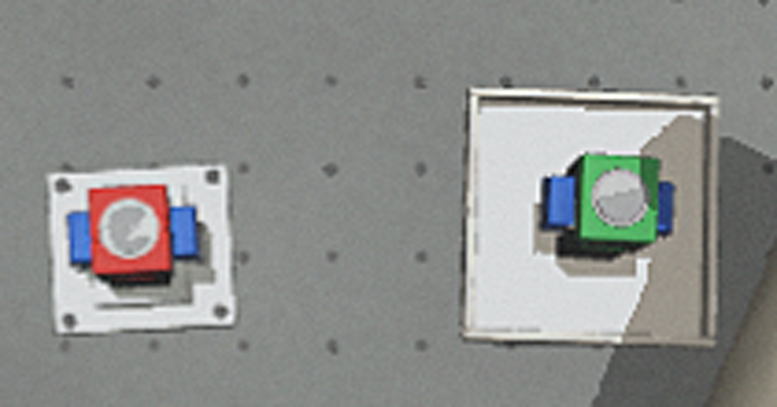

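View pics/s7c.png

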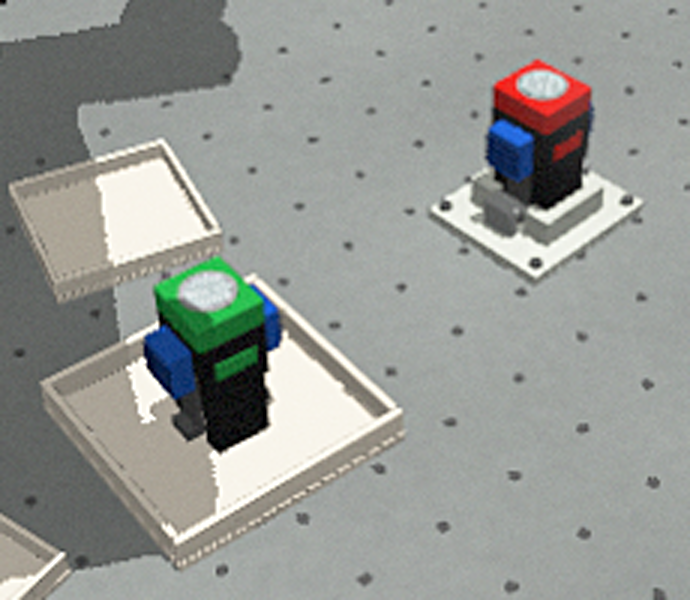

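The green cartridge stands upright in the big tray (crop centre about (620,198)), with both buttons out. The red one hasn't moved in its dock. I'll hand the job in.

Run:
```python
from h import *
T=cal('top')
print(onplane(T,[[235+620/3.7,150+198/3.7]],.095))
print(r.finish_job())
```

```text
[[ 0.51846937 -0.24211582  0.095     ]]
the job is handed in; nothing more can be done
None
```

The green-capped cartridge is standing upright in the largest white tray, and I handed the job in after about 14 s of robot time. Handing in gives no verdict, so the result rests on my own checks.

- **Unlatch and lift:** I located the cartridge with three cameras, which agreed to about 2.5 mm. I squeezed both buttons fully in and lifted it straight out of its dock.
- **Placing:** I lowered it until the wrist force rose to about 7 N at the expected height, then opened the fingers and retreated.
- **Last pictures:** The cap centre is at about (0.518, −0.242) m, within about 1 mm of the tray centre I measured. Both buttons are out, the red cartridge looks unmoved in its dock, and the robot is clear of everything.
- **Checks that failed or disagreed:**
  - The last depth check of the cap position was useless because missing depth readings got into it, so the placing figure comes from the picture alone.
  - While squeezing, the gripper opening read about 0.50 (43 mm) instead of the expected 0.53 (46 mm).

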